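# Sort keyed padlocks into the hand-over rack beside their own keys

### The arm

A 6-joint arm with a two-finger parallel gripper is mounted at the origin on the work surface. World frame = base frame: x ahead of the robot, y to its left, z up, the work surface at z = 0. Lengths are in m, angles in rad, forces in N, time in s.
With the tool pointing down it reaches from about 0.25 to 0.775 m from the base axis. Payload 4 kg.
Tool frame: the origin (TCP) lies at the very end of the fingers, on their centre line; the grasp point (between the pads) lies 19 mm behind it; z points along the fingers, y is the line along which they close (so a half turn about z gives the same grasp; the last joint's range is limited). The gripper opens to 94 mm and grips with 3 to 60 N. Pads are 16 mm wide; open, the fingers measure 119 mm over their backs; the gripper's body (75 mm by 177 mm) begins 78 mm behind the grasp point.
Start: joints at [-1.406, 0.087, 1.371, -0, 1.684, -0.103], TCP at [0.146, -0.53, 0.206] pointing down, gripper open.
Joint ranges: [-3.1, 3.1], [-0.76, 2.03], [0.27, 2.55], [-1.08, 4.22], [0.17, 2.65], [-2.57, 2.57]. Speed limits (rad/s): [2.79, 2.79, 3.14, 3.14, 3.14, 3.14].

### API

Orientations are given as [roll, pitch, yaw] about the fixed x, y, z axes, in that order (R = Rz(yaw) Ry(pitch) Rx(roll)).
In Python, from bench import robot gives the robot as it stands. The module is installed in compiled form; this text tells all that it offers.
- The arm moves only by the tool move_arm, never from a script. Its argument "deltas" is one flat list of numbers, 7 for each row, row after row: the turn, a rotation vector about the tool's x, y, z in rad, then the shift along the tool's x, y, z in cm, then the closure, from -1 (fully open) to 1 (shut). A call has 1 to 8 rows; each row is the pose to reach, as a shift and turn from the pose commanded when the call began, along the tool's axes at that moment; what a row does not reach only later rows make up. A row lasts 1/10 s, in which the tool goes at most 50 mm and 8.59 degrees, less where a joint would pass 70% of its speed; a pose out of reach is approached as far as the arm can. A call with a gripper value outside its range is refused whole. The fingers move at their own pace and stop on an object; the grip force is fixed at half the most. Time passes only in rows, so rows that repeat a pose let the fingers close. It gives the time, the measured TCP pose, the force, the opening and the grip force at its end, in the units of the state.
- robot.get_obs(): the state, without advancing time (a new reading comes with each control period).
- robot.snapshot(name): name is "scene" or "side" or "wrist"; returns a dict with "image" (384x512x3 uint8, red, green, blue), "depth" (384x512 float32, m along the optical axis (not along the pixel's ray), 0 where there is no reading), "fov_y" (degrees; the focal length in pixels is half the picture's height over the tangent of half this angle, whatever the lens; pixels are square), "cx", "cy" (the principal point, pixels), "origin" and "orientation" of the camera in the world; the wrist camera has in their place "T_tool_cam" (4x4, takes a point from camera to tool coordinates, whose origin is the TCP and whose axes are the flange's). Camera axes: x right, y up, looking along -z (the intrinsics and any distortion apply to the point x, -y, -z); pixel columns grow to the right and rows downward; lengths in m; the calibration is good to about 2 mm. A picture is of the moment at which its call begins: read the wrist's pose just before it.
- robot.close_job(): hands the job in; it is judged then, once.
The state is a dict: "time": time; "joint_positions": joint angles; "qvel": joint speeds; "joint_torque": joint torques, N m; "tool_pos": TCP position; "ee_rot": TCP orientation; "wrist_force": force on the tool from outside, world axes, zero at the start; "wrist_torque": the same for the moment, N m; "width": finger opening in m; "finger_force": force on a finger pad.
Only numpy, scipy, OpenCV 4.12 (cv2) and the standard library are available. Lean on these libraries where they do the work, as an engineer would, in place of code of your own. Each camera call takes 0.05 s, during which the arm holds its last target. There are 200 camera calls.

### The job

The four padlocks in the wooden keying rack have just been keyed for a customer. Move them one after another to the hand-over rack so that the row stands in the same order as its keys: each padlock upright, shackle up, down on the floor of the pocket of the stall that holds the key and tag of its own colour. Set each one down rather than drop it, and leave the oil bottle and the brass cylinder where they stand.

Things in the scene. Friction and masses are not known exactly. Their poses are not given: they have to be found in the camera images.
- lock_red: red padlock, white label on each broad face; plastic body 20 mm thick (own x), 38 mm wide (own y), 46 mm tall. Origin: centre of its underside, z up. Steel shackle on top: 6 mm round bar, a U in own y-z, 28 mm wide outside, crown 74 mm above the underside. 0.1 to 0.17 kg. Own yaw and yaw + 180 degrees look alike.
- lock_yellow: yellow padlock, white label on each broad face; plastic body 20 mm thick (own x), 38 mm wide (own y), 46 mm tall. Origin: centre of its underside, z up. Like the others it starts upright, shackle up, in one of four nests (25 by 43 mm, 10 mm deep, floor 8 mm above the bench) of the fixed beech keying rack.
- lock_blue: blue padlock, white label on each broad face; plastic body 20 mm thick (own x), 38 mm wide (own y), 46 mm tall. Origin: centre of its underside, z up. The four start in any order in the keying rack: a block 56 by 270 mm, 18 mm tall, the row along the padlocks' own y, 66 mm apart.
- lock_green: green padlock, white label on each broad face; plastic body 20 mm thick (own x), 38 mm wide (own y), 46 mm tall. Origin: centre of its underside, z up. Grip a padlock from above by its flat broad faces, across its thickness (fingers in front of and behind the row), 20 to 46 mm above its underside.
- stall_red: fixed grey stall with the red-headed key and red tag: open-topped pocket, inside 36 mm (own x) by 56 mm (own y), walls 3 mm thick. Origin: centre of its underside, 6 mm above the bench; pocket floor 5 mm, wall tops 15 mm above it. In front of the pocket (own -x, 21 to 77 mm out) is a low shelf with the key (24 mm round plastic head) and tag (42 by 22 mm), fixed, all below 10 mm.
- stall_yellow: fixed grey stall with the yellow-headed key and yellow tag: open-topped pocket, inside 36 mm (own x) by 56 mm (own y), walls 3 mm thick. Origin: centre of its underside, 6 mm above the bench; pocket floor 5 mm, wall tops 15 mm above it. The four stalls stand side by side along own y, 66 mm apart, in any order, all at one yaw, on a fixed aluminium rail.
- stall_blue: fixed grey stall with the blue-headed key and blue tag: open-topped pocket, inside 36 mm (own x) by 56 mm (own y), walls 3 mm thick. Origin: centre of its underside, 6 mm above the bench; pocket floor 5 mm, wall tops 15 mm above it. A padlock stands in the pocket with its width (own y) along the stall's own y, either way round.
- stall_green: fixed grey stall with the green-headed key and green tag: open-topped pocket, inside 36 mm (own x) by 56 mm (own y), walls 3 mm thick. Origin: centre of its underside, 6 mm above the bench; pocket floor 5 mm, wall tops 15 mm above it. A padlock standing on the pocket floor has its underside 11 mm above the bench.
- oil_bottle: small white plastic oil bottle with an orange cap, 36 mm across, 85 mm tall, standing loose beyond the racks; bystander. Origin: centre of its underside.
- euro_cylinder: brass door-lock cylinder standing loose on its end, 62 mm tall, keyhole-shaped from above: 17 mm round barrel with a 10 mm wide web that reaches 24.5 mm from the barrel's axis along own +x; stands beyond the racks; bystander. Origin: on the barrel's axis, at the bench.

How it is judged:
At the end, for the whole second after the job is handed in: Each of the four padlocks stands at rest in the pocket of the stall of its own colour: its underside centre within 15 mm of the pocket's centre seen from above, 2 to 8.5 mm above the stall's origin (the floor is at 5 mm), upright within 0.12 rad, slower than 0.02 m/s and 0.2 rad/s, released (horizontal distance between lock_red and stall_red below 0.015 m and z of lock_red in the frame of stall_red between 0.002 and 0.0085 m and angle between each of lock_red, lock_yellow, lock_blue, lock_green's own z axis and vertical below 0.12 rad and linear speed of each of lock_red, lock_yellow, lock_blue, lock_green below 0.02 m/s and angular speed of each of lock_red, lock_yellow, lock_blue, lock_green below 0.2 rad/s and horizontal distance between lock_yellow and stall_yellow below 0.015 m and z of lock_yellow in the frame of stall_yellow between 0.002 and 0.0085 m and horizontal distance between lock_blue and stall_blue below 0.015 m and z of lock_blue in the frame of stall_blue between 0.002 and 0.0085 m and horizontal distance between lock_green and stall_green below 0.015 m and z of lock_green in the frame of stall_green between 0.002 and 0.0085 m); the robot touches nothing.
It fails at once if a padlock is dropped or knocked: it moves faster than 0.7 m/s while the fingers do not touch it (a free fall of about 25 mm) ((contact force between lock_red and the fingers below 0.05 N and linear speed of lock_red above 0.7 m/s) or (contact force between lock_yellow and the fingers below 0.05 N and linear speed of lock_yellow above 0.7 m/s) or (contact force between lock_blue and the fingers below 0.05 N and linear speed of lock_blue above 0.7 m/s) or (contact force between lock_green and the fingers below 0.05 N and linear speed of lock_green above 0.7 m/s)).
It fails at once if the oil bottle is moved more than 30 mm (distance of oil_bottle from where it was at the start of the episode above 0.03 m).
It fails at once if the brass cylinder is moved more than 30 mm (distance of euro_cylinder from where it was at the start of the episode above 0.03 m).
It also fails if it takes over 112 s, if anything falls off the work surface, if the arm or the gripper's body presses on something with over 40 N, if the wrist force passes 120 N, or if a joint passes its speed limit or range.

## Working session

There is one attempt and no reset: what is moved stays moved. The work goes in short steps, Python scripts to look and compute and a tool call to move; the robot and the scene stay as the last step left them, time stands still between calls to the robot, and variables do not carry over. Pictures are saved under pics/ and viewed, at most 14 in all, crops included, and the job is handed in when it is done.

Besides the shell and the picture viewer there is one more tool, called after "Call:" by a JSON object that holds its "name" and its "arguments", one argument or row to a line. move_arm: Moves the arm, as the interface text tells. Its arguments: {"type":"object","properties":{"deltas":{"type":"array","items":{"type":"number"}}},"required":["deltas"]}

```bash
mkdir -p pics; cat > h.py <<'E'
import numpy as np, cv2
from scipy.spatial.transform import Rotation as R
from bench import robot
def pts(s, T=None):
    d=s["depth"]; h,w=d.shape; f=h/2/np.tan(np.radians(s["fov_y"])/2)
    v,u=np.mgrid[:h,:w]
    P=np.stack([(u-s["cx"])/f*d,-(v-s["cy"])/f*d,-d],-1)
    if T is None:
        o=np.array(s["orientation"]); M=o if o.shape==(3,3) else R.from_euler('xyz',o).as_matrix()
        return P@M.T+np.array(s["origin"])
    return P@T[:3,:3].T+T[:3,3]
def save(s,n): cv2.imwrite(f"pics/{n}.png",cv2.cvtColor(s["image"],cv2.COLOR_RGB2BGR))
E
python3 - <<'E'
from h import *
for n in("scene","side"):
    s=robot.snapshot(n); save(s,n+"0"); np.savez(n+"0.npz",**s)
    print({k:v for k,v in s.items() if k not in("image","depth")}, (s["depth"]>0).mean())
o=robot.get_obs(); print(o)
E
```

```text
{'fov_y': 50.5277595022123, 'cx': 258.58015423847985, 'cy': 187.9804952997463, 'origin': array([ 1.23264017, -0.15043096,  0.63575461]), 'orientation': array([ 0.84381945, -0.01687644,  1.37486392])} 0.9958648681640625
{'fov_y': 43.34684618149597, 'cx': 252.4231213649078, 'cy': 184.23064992455582, 'origin': array([ 0.32739481, -0.64124295,  0.80311158]), 'orientation': array([ 0.72894269,  0.01654393, -0.41648753])} 0.9959716796875
{'time': 0.1, 'joint_positions': array([-1.40609152e+00,  8.79046795e-02,  1.37207371e+00, -1.05228864e-05,
        1.68360351e+00, -1.03099574e-01]), 'qvel': array([ 0.00049704, -0.00385058, -0.00372055,  0.00033422,  0.00099484,
        0.00083418]), 'joint_torque': array([ 1.96187983e-03, -3.41255200e+01, -3.03300333e+01,  7.19825272e-02,
        3.05062300e-02, -9.64514425e-05]), 'tool_pos': array([ 0.14545019, -0.52991491,  0.20442325]), 'ee_rot': array([-3.13961289e+00, -1.94324783e-04,  2.67803012e-01]), 'wrist_force': array([-0.00089454,  0.62981106, -0.02033311]), 'wrist_torque': array([0.028112  , 0.00383514, 0.0248217 ]), 'finger_force': 0.0, 'width': 0.09362608212336629}
```

View pics/scene0.png

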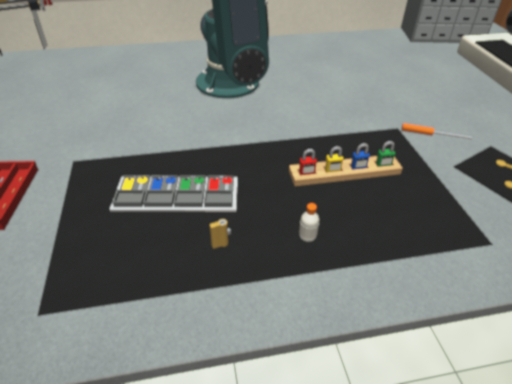

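View pics/side0.png

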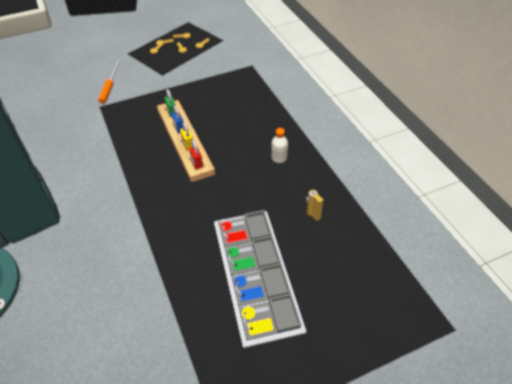

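The scene view shows the keying rack (pixels 290–402, 155–185) with red, yellow, blue and green from left to right, towards +y. The stalls (110–238, 175–212) run yellow, blue, green, red towards +y. The cylinder is near (220, 235) and the bottle near (309, 222). The side view agrees.

```bash
python3 - <<'E'
from h import *
for n in("scene","side"):
    s=dict(np.load(n+"0.npz")); P=pts(s); hsv=cv2.cvtColor(s["image"],cv2.COLOR_RGB2HSV).astype(int)
    H,S,V=np.moveaxis(hsv,-1,0); Z=P[...,2]
    reg=(P[...,0]>.25)&(P[...,0]<.8)&(abs(P[...,1])<.42)
    print(n,"bench z",np.median(Z[reg&(V<45)]))
    for c,m in dict(red=(H<6)|(H>172),yel=(H>22)&(H<33),blu=(H>105)&(H<125),grn=(H>50)&(H<85)).items():
        m=m&(S>140)&(V>70)&reg
        for t,q in(("lock",m&(Z>.025)&(Z<.09)&(P[...,1]>0)),("key",m&(Z<.03)&(P[...,1]<.05))):
            p=P[q]
            if len(p): print(c,t,len(p),"mean",p.mean(0).round(4),"p5",np.percentile(p,5,0).round(3),"p95",np.percentile(p,95,0).round(3))
    # wood top: yaw
    w=reg&(H>8)&(H<22)&(S>60)&(Z>.012)&(Z<.024)&(P[...,1]>0)
    if w.any():
        r=cv2.minAreaRect((P[w][:,:2]*1000).astype(np.float32)); print("wood",r)
    w=reg&(S<60)&(V>80)&(Z>.003)&(Z<.03)&(P[...,1]<.0)
    r=cv2.minAreaRect((P[w][:,:2]*1000).astype(np.float32)); print("stall",r)
    w=reg&(Z>.05)&(P[...,0]>.5); 
    k,l,st,ce=cv2.connectedComponentsWithStats(w.astype(np.uint8))
    for i in range(1,k):
        if st[i,4]>15: p=P[l==i]; print("obj",st[i,4],p.mean(0).round(3),p.min(0).round(3),p.max(0).round(3))
E
```

```text
scene bench z 0.0013361650028026473
red lock 124 mean [0.5177 0.1163 0.0496] p5 [0.507 0.102 0.033] p95 [0.523 0.135 0.056]
red key 142 mean [ 0.5156 -0.095   0.0155] p5 [ 0.501 -0.114  0.013] p95 [ 0.533 -0.065  0.018]
yel lock 129 mean [0.5184 0.1807 0.0492] p5 [0.508 0.168 0.032] p95 [0.524 0.199 0.056]
yel key 155 mean [ 0.4799 -0.2883  0.0151] p5 [ 0.464 -0.307  0.013] p95 [ 0.502 -0.26   0.018]
blu lock 106 mean [0.518  0.2469 0.0497] p5 [0.507 0.234 0.035] p95 [0.523 0.266 0.055]
blu key 119 mean [ 0.4915 -0.2233  0.0151] p5 [ 0.479 -0.241  0.013] p95 [ 0.507 -0.195  0.017]
grn lock 84 mean [0.5203 0.3124 0.0502] p5 [0.511 0.299 0.038] p95 [0.524 0.331 0.056]
grn key 86 mean [ 0.5026 -0.1597  0.0148] p5 [ 0.492 -0.176  0.013] p95 [ 0.516 -0.132  0.017]
wood ((513.30419921875, 219.27853393554688), (271.5403137207031, 60.89881134033203), 89.18689727783203)
stall ((524.960205078125, -207.6714630126953), (549.3297729492188, 415.1911315917969), 0.20468373596668243)
obj 136 [0.517 0.316 0.062] [0.504 0.299 0.05 ] [0.525 0.336 0.084]
obj 141 [0.515 0.251 0.061] [0.503 0.233 0.05 ] [0
[... 994 characters left out ...]
15 -0.1611  0.0138] p5 [ 0.488 -0.178  0.012] p95 [ 0.519 -0.131  0.016]
wood ((512.37255859375, 219.94705200195312), (276.21319580078125, 57.16117477416992), 89.51292419433594)
stall ((526.508544921875, -171.70132446289062), (329.9924621582031, 551.0027465820312), 88.24822998046875)
obj 92 [0.512 0.313 0.06 ] [0.504 0.298 0.05 ] [0.523 0.334 0.082]
obj 100 [0.51  0.248 0.061] [0.501 0.233 0.05 ] [0.521 0.273 0.083]
obj 112 [0.511 0.182 0.06 ] [0.502 0.166 0.05 ] [0.522 0.203 0.083]
obj 196 [0.692 0.065 0.066] [0.679 0.053 0.05 ] [0.711 0.081 0.088]
obj 123 [0.51  0.116 0.06 ] [0.501 0.1   0.05 ] [0.521 0.136 0.083]
obj 125 [ 0.685 -0.114  0.059] [ 0.675 -0.129  0.051] [ 0.695 -0.095  0.064]
```

```bash
python3 - <<'E'
from h import *
for n in("scene","side"):
    s=dict(np.load(n+"0.npz")); P=pts(s); hsv=cv2.cvtColor(s["image"],cv2.COLOR_RGB2HSV).astype(int)
    H,S,V=np.moveaxis(hsv,-1,0); Z=P[...,2]
    reg=(P[...,0]>.4)&(P[...,0]<.65)&(P[...,1]>-.36)&(P[...,1]<-.03)
    w=(reg&(Z>.005)&(Z<.04)).astype(np.uint8)
    w=cv2.morphologyEx(w,cv2.MORPH_OPEN,np.ones((3,3)))
    k,l,st,ce=cv2.connectedComponentsWithStats(w); i=1+st[1:,4].argmax()
    r=cv2.minAreaRect((P[l==i][:,:2]*1000).astype(np.float32)); print(n,st[i],r)
    yaw=-.182; c,sn=np.cos(yaw),np.sin(yaw); q=P[l==i]; 
    a=q[:,0]*c+q[:,1]*sn; b=-q[:,0]*sn+q[:,1]*c
    print("u range",np.percentile(a,[.5,99.5]).round(4),"v range",np.percentile(b,[.5,99.5]).round(4))
    hi=q[:,2]>.0185+(.0015 if n=="scene" else 0); print("hi u",np.percentile(a[hi],[1,10,50,90,99]).round(4),"v",np.percentile(b[hi],[1,99]).round(4), hi.sum())
    for bb in np.arange(a.min(),a.max(),.006):
        m=(a>=bb)&(a<bb+.006); print(round(bb,3),m.sum(),round(np.median(q[m,2]),4),end=' | ')
    print()
E
```

```text
scene [ 110  175  127   35 4089] ((520.348876953125, -191.4903106689453), (275.84307861328125, 113.72496795654297), 79.79623413085938)
u range [0.4952 0.6021] v range [-0.2286  0.0421]
hi u [0.5524 0.554  0.5765 0.595  0.5962] v [-0.2233  0.0352] 478
0.489 23 0.0078 | 0.495 240 0.0147 | 0.501 162 0.0136 | 0.507 192 0.0145 | 0.513 219 0.0144 | 0.519 215 0.0132 | 0.525 194 0.0131 | 0.531 204 0.0131 | 0.537 160 0.0137 | 0.543 26 0.0151 | 0.549 272 0.0189 | 0.555 374 0.0142 | 0.561 223 0.012 | 0.567 228 0.0123 | 0.573 218 0.012 | 0.579 101 0.0129 | 0.585 67 0.0177 | 0.591 770 0.0144 | 0.597 200 0.0069 | 0.603 1 0.0075 | 
side [ 218  211   84  130 6564] ((519.7996215820312, -189.28097534179688), (268.59307861328125, 110.3921890258789), 79.29883575439453)
u range [0.495  0.5984] v range [-0.2245  0.035 ]
hi u [0.5518 0.5528 0.5728 0.5928 0.5939] v [-0.2242  0.0352] 681
0.49 56 0.0064 | 0.496 403 0.0134 | 0.502 386 0.0126 | 0.508 395 0.0132 | 0.514 384 0.0129 | 0.52 373 0.012 | 0.526 385 0.0121 | 0.532 374 0.012 | 0.538 384 0.012 | 0.544 368 0.0109 | 0.55 433 0.018 | 0.556 353 0.0112 | 0.562 395 0.0111 | 0.568 389 0.011 | 0.574 386 0.0111 | 0.58 386 0.0112 | 0.586 487 0.0121 | 0.592 181 0.0198 | 0.598 46 0.0059 |
```

Call:
{"name": "move_arm", "arguments": {
  "deltas": [0,0,-0.15,0,0,-2,-1,0,0,-0.3,1,-2,-2,-1,0,0,-0.45,3,-5,-2,-1,0,0,-0.6,5,-9,-2,-1,0,0,-0.75,8,-13,-2,-1,0,0,-0.9,11,-17,-2,-1,0,0,-1.05,14,-21,-2,-1,0,0,-1.2,17,-25,-2,-1]
}}

```text
time: 0.9
tool_pos: [0.2434, -0.2423, 0.225]
ee_rot: [3.141, -0.0, 1.473]
wrist_force: [1.4, -0.4, 0.3]
width: 0.094
finger_force: 0.0
```

Call:
{"name": "move_arm", "arguments": {
  "deltas": [0,0,0.03,1.2,3.5,0,-1,0,0,0.06,2.4,7.5,0,-1,0,0,0.085,3.6,12,-1,-1,0,0,0.085,5,16.5,-2,-1,0,0,0.085,6.3,20.5,-2,-1,0,0,0.085,7.3,23.1,-2,-1,0,0,0.085,7.3,23.1,-2,-1,0,0,0.085,7.3,23.1,-2,-1]
}}

```text
time: 1.7
tool_pos: [0.4803, -0.1952, 0.2445]
ee_rot: [-3.139, -0.0, 1.384]
wrist_force: [-0.0, 1.1, -0.3]
width: 0.0938
finger_force: 0.0
```

```bash
cat >> h.py <<'E'
def wrist(name):
    o=robot.get_obs(); s=robot.snapshot("wrist"); save(s,name)
    T=np.eye(4); T[:3,:3]=R.from_euler('xyz',o["ee_rot"]).as_matrix(); T[:3,3]=o["tool_pos"]
    P=pts(s,T@np.array(s["T_tool_cam"])); return o,s,P
def go(o,x,y,z,yaw):
    M=R.from_euler('xyz',o["ee_rot"]).as_matrix(); y0=o["ee_rot"][2]
    c,s=np.cos(y0),np.sin(y0); dx,dy=x-o["tool_pos"][0],y-o["tool_pos"][1]
    print("go: turn",round(y0-yaw,3),"shift cm",round(100*(dx*c+dy*s),2),round(100*(dx*s-dy*c),2),round(100*(o["tool_pos"][2]-z),2))
E
python3 - <<'E'
from h import *
o,s,P=wrist("w0"); np.savez("w0.npz",P=P,image=s["image"]); print(o["tool_pos"],o["ee_rot"],s["T_tool_cam"],s["fov_y"])
go(o,.47,.2,.25,1.57)
E
```

```text
[ 0.48033821 -0.19516673  0.24452045] [-3.13921899e+00 -1.87324925e-04  1.38379164e+00] [[-3.15880988e-04  9.64265181e-01  2.64938786e-01  7.78379854e-02]
 [ 9.99999494e-01  5.14399258e-05  1.00505895e-03 -1.00431324e-03]
 [ 9.55514924e-04  2.64938969e-01 -9.64264709e-01 -1.80770979e-01]
 [ 0.00000000e+00  0.00000000e+00  0.00000000e+00  1.00000000e+00]] 69.79031305677204
go: turn -0.186 shift cm 38.64 -8.36 -0.55
```

View pics/w0.png

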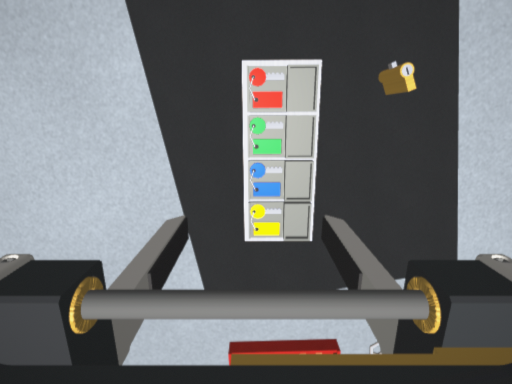

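The wrist view shows the stalls in a column, red, green, blue, yellow from top to bottom, with pockets near (301,88), (300,137), (298,180) and (297,221). The cylinder is at (400,78), clear of them.

```bash
python3 - <<'E'
from h import *
d=np.load("w0.npz"); P=d["P"]; Z=P[...,2]
yaw=-.184; c,s=np.cos(yaw),np.sin(yaw)
A=P[...,0]*c+P[...,1]*s; B=-P[...,0]*s+P[...,1]*c
print("bench",np.median(Z[260:280,215:300]))
for n,(u,v) in dict(red=(301,88),grn=(300,137),blu=(298,180),yel=(297,221)).items(): print(n,P[v-3:v+4,u-3:u+4].reshape(-1,3).mean(0).round(4))
reg=np.zeros(Z.shape,bool); reg[50:250,230:335]=1
f=np.median(Z[170:190,292:304])
hi=reg&(Z>f+.0065)&(Z<f+.02)
print(hi.sum(),np.percentile(A[hi],[1,5,50,95,99]).round(4),np.percentile(B[hi],[.5,1,99,99.5]).round(4))
k=reg&(Z>f-.01)&(Z<.04)
q=P[hi][:,:2]; r=cv2.minAreaRect((q*1000).astype(np.float32)); print(r)
h,e=np.histogram(B[hi],np.arange(-.24,.05,.003)); print([(round(x,3),int(n)) for x,n in zip(e,h)])
E
```

```text
bench 0.0019477624123440118
red [ 0.5638 -0.0963  0.0126]
grn [ 0.5527 -0.1636  0.0125]
blu [ 0.5403 -0.2276  0.0126]
yel [ 0.5289 -0.2943  0.0125]
1333 [0.5509 0.5514 0.5731 0.5926 0.593 ] [-0.2213 -0.2211  0.0381  0.0381]
((521.8592529296875, -190.9530029296875), (260.67767333984375, 95.15528106689453), 80.78134155273438)
[(np.float64(-0.24), 0), (np.float64(-0.237), 0), (np.float64(-0.234), 0), (np.float64(-0.231), 0), (np.float64(-0.228), 0), (np.float64(-0.225), 0), (np.float64(-0.222), 56), (np.float64(-0.219), 24), (np.float64(-0.216), 6), (np.float64(-0.213), 9), (np.float64(-0.21), 8), (np.float64(-0.207), 5), (np.float64(-0.204), 8), (np.float64(-0.201), 10), (np.float64(-0.198), 9), (np.float64(-0.195), 6), (np.float64(-0.192), 8), (np.float64(-0.189), 8), (np.float64(-0.186), 8), (np.float64(-0.183), 6), (np.float64(-0.18), 8), (np.float64(-0.177), 7), (np.float64(-0.174), 7), (np.float64(-0.171), 10), (np.float64(-0.168), 9), (np.float64(-0.165), 27), (np.float64(-0.162), 58), (np.float64(-0.159), 7), (np.float64(-0.156), 54), (np.float64(-0.153), 27), (np.float64(-0.15)
[... 950 characters left out ...]
(np.float64(-0.036), 11), (np.float64(-0.033), 10), (np.float64(-0.03), 60), (np.float64(-0.027), 0), (np.float64(-0.024), 60), (np.float64(-0.021), 10), (np.float64(-0.018), 9), (np.float64(-0.015), 12), (np.float64(-0.012), 10), (np.float64(-0.009), 8), (np.float64(-0.006), 8), (np.float64(-0.003), 15), (np.float64(0.0), 10), (np.float64(0.003), 12), (np.float64(0.006), 17), (np.float64(0.009), 12), (np.float64(0.012), 11), (np.float64(0.015), 13), (np.float64(0.018), 13), (np.float64(0.021), 11), (np.float64(0.024), 16), (np.float64(0.027), 12), (np.float64(0.03), 12), (np.float64(0.033), 40), (np.float64(0.036), 61), (np.float64(0.039), 0), (np.float64(0.042), 0), (np.float64(0.045), 0)]
```

Call:
{"name": "move_arm", "arguments": {
  "deltas": [0,0,-0.04,3,-0.5,0,-1,0,0,-0.08,7.5,-1.5,0,-1,0,0,-0.12,12,-2.5,0,-1,0,0,-0.16,16,-3.5,0,-1,0,0,-0.18,19,-4,0,-1,0,0,-0.18,21,-4.5,0,-1,0,0,-0.18,21,-4.5,0,-1,0,0,-0.18,21,-4.5,0,-1]
}}

```text
time: 2.55
tool_pos: [0.475, 0.0184, 0.2458]
ee_rot: [3.141, 0.001, 1.562]
wrist_force: [-0.8, 0.2, -0.6]
width: 0.0942
finger_force: 0.0
```

```bash
python3 - <<'E'
from h import *
o,s,P=wrist("w1"); np.savez("w1.npz",P=P,image=s["image"]); print(o["tool_pos"],o["ee_rot"])
E
```

```text
[0.47500763 0.01840778 0.24582836] [3.14081820e+00 9.91143925e-04 1.56224293e+00]
```

View pics/w1.png

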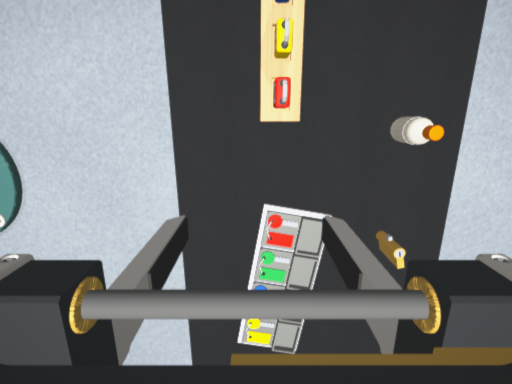

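The wrist view shows the red lock at (282,92), yellow at (285,37) and the bottle at (415,130). The camera looks ahead of the tool, towards +y.

```bash
python3 - <<'E'
from h import *
d=np.load("w1.npz"); P=d["P"]; Z=P[...,2]; H,S,V=np.moveaxis(cv2.cvtColor(d["image"],cv2.COLOR_RGB2HSV).astype(int),-1,0)
reg=(P[...,1]>.05)&(Z>.045)&(Z<.1)&(P[...,0]<.6)
for n,m in dict(red=(H<6)|(H>172),yel=(H>22)&(H<33)).items():
    q=P[reg&m&(S>140)&(Z>.05)&(Z<.062)]; r=cv2.minAreaRect((q[:,:2]*1000).astype(np.float32)); print(n,len(q),q.mean(0).round(4),np.percentile(q,[2,98],0).round(4).tolist(),r)
w=(H>8)&(H<22)&(S>60)&(Z>.012)&(Z<.026)&(P[...,1]>.05)&(P[...,1]<.25)&(P[...,0]<.6); print(w.sum(),np.percentile(P[w][:,0],[1,99]),np.percentile(P[w][:,1],1))
o=robot.get_obs(); go(o,.512,.119,.15,1.565)
E
```

```text
red 290 [0.5087 0.1219 0.0549] [[0.501, 0.1042, 0.0524], [0.5191, 0.1405, 0.0571]] ((510.1240539550781, 122.43353271484375), (18.258773803710938, 36.57054901123047), 0.8983200788497925)
yel 369 [0.5102 0.1861 0.0548] [[0.5017, 0.1697, 0.0514], [0.5211, 0.2054, 0.0575]] ((511.5289611816406, 188.16741943359375), (19.969560623168945, 37.868202209472656), 0.7258694767951965)
216 [0.48248259 0.5395745 ] 0.08682631582557303
go: turn -0.004 shift cm 10.13 3.58 9.57
```

Call:
{"name": "move_arm", "arguments": {
  "deltas": [0,0,0,3,1,1,-1,0,0,0,7,2.5,3,-1,0,0,0,9.5,3.4,6,-1,0,0,0,10.2,3.65,10,-1,0,0,0,10.2,3.65,14,-1,0,0,0,10.2,3.65,17.5,-1,0,0,0,10.2,3.65,20,-1,0,0,0,10.2,3.65,20,-1]
}}

```text
time: 3.4
tool_pos: [0.5096, 0.1188, 0.0408]
ee_rot: [-3.132, 0.002, 1.56]
wrist_force: [-0.7, -0.2, -0.6]
width: 0.0939
finger_force: 0.0
```

```bash
python3 - <<'E'
from h import *
o=robot.get_obs(); print(o["tool_pos"],o["ee_rot"]); go(o,.5115,.1205,.026,1.565)
s=robot.snapshot("side"); cv2.imwrite("pics/s1.png",cv2.resize(s["image"][60:220,100:300,::-1],None,fx=3,fy=3))
E
```

```text
[0.50956794 0.11881127 0.04081842] [-3.13197928e+00  1.84875205e-03  1.56046544e+00]
go: turn -0.005 shift cm 0.17 0.19 1.48
```

View pics/s1.png

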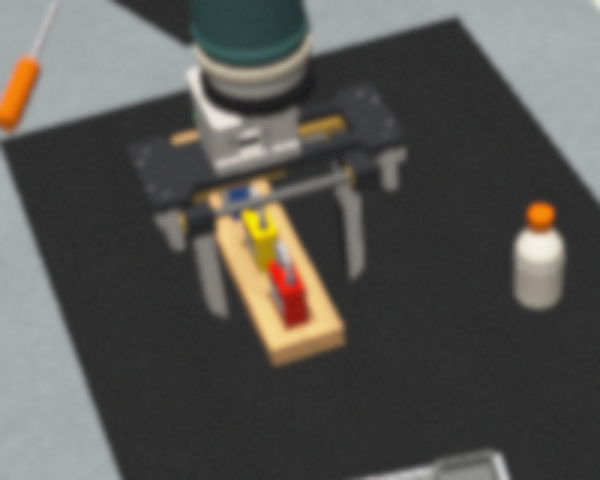

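The fingers straddle the red lock, with the tips at (220,315) and (355,278) and the lock midway at (288,295).

Call:
{"name": "move_arm", "arguments": {
  "deltas": [0,0,0,0.15,0.2,0.6,-1,0,0,0,0.15,0.2,1.2,-1,0,0,0,0.15,0.2,1.2,-1,0,0,0,0.15,0.2,1.2,-1]
}}

```text
time: 3.85
tool_pos: [0.5154, 0.1224, 0.0342]
ee_rot: [3.14, -0.0, 1.563]
wrist_force: [-0.3, 0.5, -0.4]
width: 0.0938
finger_force: 0.0
```

Call:
{"name": "move_arm", "arguments": {
  "deltas": [0,0,0,-0.15,-0.35,0.7,-1,0,0,0,-0.15,-0.35,0.7,-1,0,0,0,-0.15,-0.35,0.7,0.6,0,0,0,-0.15,-0.35,0.7,1,0,0,0,-0.15,-0.35,0.7,1,0,0,0,-0.15,-0.35,0.7,1,0,0,0,-0.15,-0.35,0.7,1,0,0,0,-0.15,-0.35,0.7,1]
}}

```text
time: 4.65
tool_pos: [0.5115, 0.1209, 0.0265]
ee_rot: [3.142, 0.0, 1.563]
wrist_force: [0.3, -0.7, -0.9]
width: 0.0491
finger_force: 0.0
```

Call:
{"name": "move_arm", "arguments": {
  "deltas": [0,0,0,0,0,0,1,0,0,0,0,0,0,1,0,0,0,0,0,0,1,0,0,0,0,0,0,1,0,0,0,0,0,0,1,0,0,0,0,0,0,1]
}}

```text
time: 5.25
tool_pos: [0.5115, 0.1209, 0.0264]
ee_rot: [3.142, 0.0, 1.563]
wrist_force: [0.9, 0.4, 0.2]
width: 0.0198
finger_force: 30.0
```

Call:
{"name": "move_arm", "arguments": {
  "deltas": [0,0,0,0,0,-1,1,0,0,0,0,0,-3.5,1,0,0,0,0,0,-7,1,0,0,0.03,-1,0.2,-10,1,0,0,0.07,-4,1,-12,1,0,0,0.11,-8,2,-12,1,0,0,0.15,-12,3,-12,1,0,0,0.176,-15.5,4,-12,1]
}}

```text
time: 6.05
tool_pos: [0.5504, -0.0361, 0.1475]
ee_rot: [3.14, 0.0, 1.385]
wrist_force: [0.6, 0.5, -0.2]
width: 0.02
finger_force: 30.0
```

```bash
python3 - <<'E'
from h import *
o=robot.get_obs(); print(o["tool_pos"],o["ee_rot"],o["width"],o["finger_force"]); go(o,.5645,-.098,.05,1.387)
E
```

```text
[ 0.55044922 -0.03610951  0.14747552] [3.14041424e+00 3.04667883e-04 1.38532280e+00] 0.01995558087182638 29.99826818704605
go: turn -0.002 shift cm -5.82 2.52 9.75
```

Call:
{"name": "move_arm", "arguments": {
  "deltas": [0,0,0,-2.5,1.2,0,1,0,0,0,-4.5,2,1,1,0,0,0,-5.8,2.4,3,1,0,0,0,-5.8,2.4,6,1,0,0,0,-5.8,2.4,8.5,1,0,0,0,-5.8,2.4,9.7,1,0,0,0,-5.8,2.4,9.7,1,0,0,0,-5.8,2.4,9.7,1]
}}

```text
time: 6.85
tool_pos: [0.5639, -0.0958, 0.0506]
ee_rot: [3.14, 0.0, 1.387]
wrist_force: [0.7, -0.1, 0.0]
width: 0.0196
finger_force: 30.0
```

```bash
python3 - <<'E'
from h import *
o=robot.get_obs(); print(o["tool_pos"],o["ee_rot"],o["width"],o["wrist_force"]); go(o,.5645,-.098,.0305,1.387)
s=robot.snapshot("side"); cv2.imwrite("pics/s2.png",cv2.resize(s["image"][180:350,170:370,::-1],None,fx=3,fy=3))
E
```

```text
[ 0.56387602 -0.09582704  0.05062616] [3.14006241e+00 2.09490608e-04 1.38704726e+00] 0.019623920737491272 [ 0.71610291 -0.11634119  0.04246229]
go: turn 0.0 shift cm -0.2 0.1 2.01
```

View pics/s2.png

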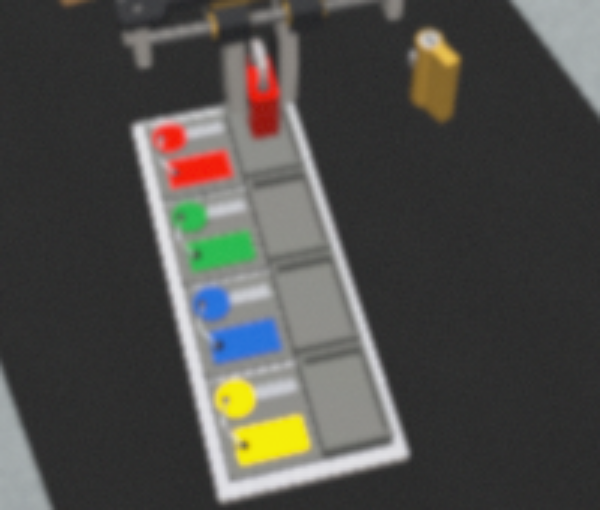

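The red lock hangs over its pocket at (263,100), centred between the pocket's side walls.

Call:
{"name": "move_arm", "arguments": {
  "deltas": [0,0,0,-0.2,0.1,0.8,1,0,0,0,-0.2,0.1,1.6,1,0,0,0,-0.2,0.1,2.0,1,0,0,0,-0.2,0.1,2.1,1,0,0,0,-0.2,0.1,2.1,1]
}}

```text
time: 7.4
tool_pos: [0.5636, -0.0979, 0.0293]
ee_rot: [-3.141, 0.0, 1.387]
wrist_force: [-2.4, 0.3, 4.0]
width: 0.0202
finger_force: 30.0
```

Call:
{"name": "move_arm", "arguments": {
  "deltas": [0,0,0,0,0,0,-0.2,0,0,0,0,0,0,-0.2,0,0,0,0,0,0,-0.2,0,0,0,0,0,0,-0.2,0,0,0,0,0,-1,-0.2,0,0,0,0,0,-4,-0.2,0,0,0,0,0,-8,-0.2,0,0,0,0,0,-11,-0.2]
}}

```text
time: 8.2
tool_pos: [0.5645, -0.0981, 0.1416]
ee_rot: [3.139, 0.0, 1.387]
wrist_force: [0.7, 0.4, -0.2]
width: 0.0566
finger_force: 0.0
```

```bash
python3 - <<'E'
from h import *
o=robot.get_obs(); print(o["tool_pos"],o["ee_rot"],o["width"],o["wrist_force"]); go(o,.512,.186,.15,1.563)
s=robot.snapshot("side"); cv2.imwrite("pics/s3.png",cv2.resize(s["image"][180:350,170:370,::-1],None,fx=3,fy=3))
E
```

```text
[ 0.56447277 -0.09809739  0.14159211] [3.13874934e+00 3.16036959e-04 1.38683429e+00] 0.056593063607697204 [ 0.66583323  0.36035791 -0.21668899]
go: turn -0.176 shift cm 26.97 -10.36 -0.84
```

View pics/s3.png

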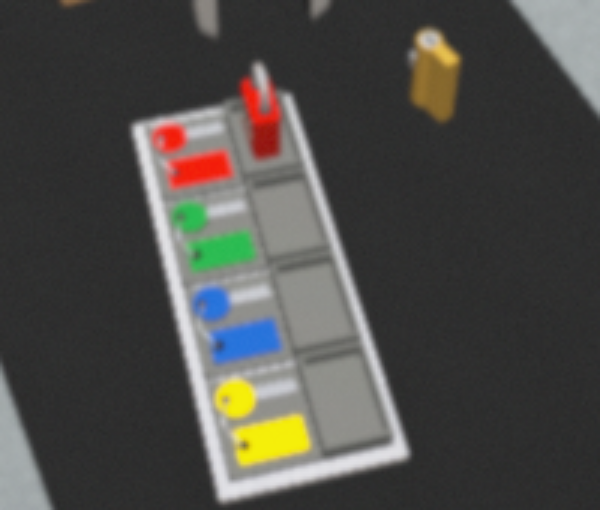

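The red lock stands upright in the red pocket (crop 262,120). Next is yellow.

Call:
{"name": "move_arm", "arguments": {
  "deltas": [0,0,-0.03,3,-1.1,0,-0.2,0,0,-0.06,7,-2.7,0,-0.2,0,0,-0.09,11.5,-4.4,0,-0.2,0,0,-0.12,16,-6.2,0,-0.2,0,0,-0.15,20.5,-7.9,0,-0.2,0,0,-0.176,24,-9.2,0,-0.2,0,0,-0.176,26.2,-10.1,0,-0.2,0,0,-0.176,27,-10.4,0,-0.2]
}}

```text
time: 9.05
tool_pos: [0.5103, 0.1888, 0.1388]
ee_rot: [3.141, -0.001, 1.566]
wrist_force: [0.4, 0.1, -0.0]
width: 0.0564
finger_force: 0.0
```

Call:
{"name": "move_arm", "arguments": {
  "deltas": [0,0,0,0,0,1,-0.2,0,0,0,0,0,3,-0.2,0,0,0,0,0,6,-0.2,0,0,0,0,0,8,-0.2,0,0,0,0,0,9,-0.2,0,0,0,0,0,9,-0.2,0,0,0,0,0,9,-0.2]
}}

```text
time: 9.75
tool_pos: [0.5117, 0.1859, 0.0491]
ee_rot: [3.14, 0.0, 1.562]
wrist_force: [0.5, -0.1, -0.2]
width: 0.0564
finger_force: 0.0
```

```bash
python3 - <<'E'
from h import *
o=robot.get_obs(); print(o["tool_pos"],o["ee_rot"],o["width"],o["wrist_force"]); go(o,.512,.1865,.0265,1.563)
E
```

```text
[0.5117402 0.1858861 0.0490634] [3.14048836e+00 4.65756015e-05 1.56170070e+00] 0.05643698007575453 [ 0.45268113 -0.14327319 -0.19929568]
go: turn -0.001 shift cm 0.06 0.03 2.26
```

Accurate. Descend 2.25 cm and close.

Call:
{"name": "move_arm", "arguments": {
  "deltas": [0,0,0,0.05,0,1,-0.2,0,0,0,0.05,0,2,-0.2,0,0,0,0.05,0,2.25,-0.2,0,0,0,0.05,0,2.25,1,0,0,0,0.05,0,2.25,1,0,0,0,0.05,0,2.25,1,0,0,0,0.05,0,2.25,1,0,0,0,0.05,0,2.25,1]
}}

```text
time: 10.55
tool_pos: [0.5114, 0.1871, 0.0263]
ee_rot: [3.141, -0.0, 1.563]
wrist_force: [-0.1, -0.3, -0.4]
width: 0.0204
finger_force: 9.1
```

Call:
{"name": "move_arm", "arguments": {
  "deltas": [0,0,0,0,0,0,1,0,0,0,0,0,0,1,0,0,0,0,0,0,1]
}}

```text
time: 10.85
tool_pos: [0.5114, 0.1871, 0.0263]
ee_rot: [3.141, -0.0, 1.563]
wrist_force: [1.3, 1.2, 0.5]
width: 0.02
finger_force: 30.0
```

```bash
python3 - <<'E'
from h import *
o=robot.get_obs(); print(o["tool_pos"],o["ee_rot"],o["width"],o["finger_force"]); go(o,.528,-.293,.15,1.387)
E
```

```text
[0.51140439 0.18711385 0.02632835] [ 3.14055163e+00 -1.68959520e-04  1.56278370e+00] 0.019958169222929787 29.999311566352844
go: turn 0.176 shift cm -48.0 2.04 -12.37
```

Call:
{"name": "move_arm", "arguments": {
  "deltas": [0,0,0,0,0,-1,1,0,0,0,0,0,-3.5,1,0,0,0,0,0,-7,1,0,0,0.03,-1,0,-10.5,1,0,0,0.07,-4,0.2,-12,1,0,0,0.11,-8.5,0.4,-12,1,0,0,0.15,-13,0.6,-12,1,0,0,0.176,-17.5,0.8,-12,1]
}}

```text
time: 11.65
tool_pos: [0.517, 0.0106, 0.1464]
ee_rot: [-3.141, 0.0, 1.386]
wrist_force: [-0.5, -0.1, -0.5]
width: 0.0197
finger_force: 30.0
```

```bash
python3 - <<'E'
from h import *
o=robot.get_obs(); print(o["tool_pos"],o["ee_rot"],o["width"]); go(o,.528,-.293,.05,1.387)
E
```

```text
[0.51699901 0.01064339 0.14643043] [-3.14144820e+00  6.74223340e-05  1.38635729e+00] 0.019660038306895576
go: turn -0.001 shift cm -29.65 6.65 9.64
```

Call:
{"name": "move_arm", "arguments": {
  "deltas": [0,0,0,-4,0.9,0,1,0,0,0,-8.5,1.9,0,1,0,0,0,-13,2.9,0,1,0,0,0,-17.5,3.9,0,1,0,0,0,-22,4.9,0,1,0,0,0,-26,5.8,0,1,0,0,0,-28.7,6.4,0,1,0,0,0,-29.7,6.6,0,1]
}}

```text
time: 12.45
tool_pos: [0.5272, -0.2946, 0.1455]
ee_rot: [-3.14, 0.0, 1.384]
wrist_force: [0.7, -0.3, -0.9]
width: 0.02
finger_force: 30.0
```

Call:
{"name": "move_arm", "arguments": {
  "deltas": [0,0,0,0,0,1,1,0,0,0,0,0,3.5,1,0,0,0,0,0,6.5,1,0,0,0,0,0,9,1,0,0,0,0,0,9.7,1,0,0,0,0,0,9.7,1,0,0,0,0,0,9.7,1]
}}

```text
time: 13.15
tool_pos: [0.529, -0.2916, 0.0504]
ee_rot: [3.14, 0.001, 1.388]
wrist_force: [-0.4, 1.0, -0.6]
width: 0.0197
finger_force: 30.0
```

```bash
python3 - <<'E'
from h import *
o=robot.get_obs(); print(o["tool_pos"],o["ee_rot"],o["width"],o["wrist_force"]); go(o,.528,-.293,.0293,1.387)
s=robot.snapshot("side"); cv2.imwrite("pics/s4.png",cv2.resize(s["image"][180:350,170:370,::-1],None,fx=3,fy=3))
E
```

```text
[ 0.5290061  -0.29161284  0.05035133] [3.13971728e+00 6.60577840e-04 1.38793932e+00] 0.01969834749561587 [-0.36118299  1.02632265 -0.58798044]
go: turn 0.001 shift cm -0.15 -0.07 2.11
```

View pics/s4.png

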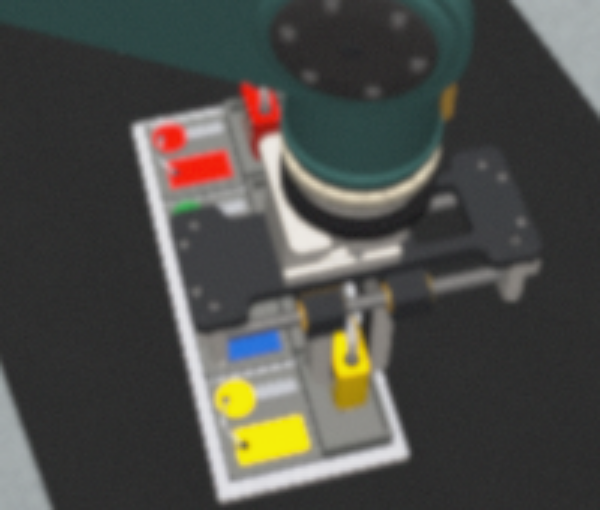

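The yellow lock is over its pocket at (350,370), well inside the walls.

Call:
{"name": "move_arm", "arguments": {
  "deltas": [0,0,0,-0.15,0,0.8,1,0,0,0,-0.15,0,1.6,1,0,0,0,-0.15,0,2.0,1,0,0,0,-0.15,0,2.1,1,0,0,0,-0.15,0,2.1,1]
}}

```text
time: 13.7
tool_pos: [0.5276, -0.2935, 0.0292]
ee_rot: [-3.141, -0.0, 1.387]
wrist_force: [-1.9, 1.1, 4.7]
width: 0.0197
finger_force: 30.0
```

Call:
{"name": "move_arm", "arguments": {
  "deltas": [0,0,0,0,0,0,-0.2,0,0,0,0,0,0,-0.2,0,0,0,0,0,0,-0.2,0,0,0,0,0,0,-0.2,0,0,0,0,0,-1,-0.2,0,0,0,0,0,-4,-0.2,0,0,0,0,0,-8,-0.2,0,0,0,0,0,-11,-0.2]
}}

```text
time: 14.5
tool_pos: [0.5284, -0.2939, 0.1412]
ee_rot: [3.139, 0.001, 1.387]
wrist_force: [0.2, -0.1, 0.2]
width: 0.056
finger_force: 0.0
```

```bash
python3 - <<'E'
from h import *
o=robot.get_obs(); print(o["tool_pos"],o["ee_rot"],o["width"],o["wrist_force"]); go(o,.512,.2525,.15,1.563)
E
```

```text
[ 0.52841646 -0.2939223   0.14116958] [3.13897036e+00 1.18712218e-03 1.38678015e+00] 0.05604961903427214 [ 0.20230271 -0.10022099  0.23206457]
go: turn -0.176 shift cm 53.42 -11.61 -0.88
```

Call:
{"name": "move_arm", "arguments": {
  "deltas": [0,0,-0.03,3,-0.65,0,-0.2,0,0,-0.06,7,-1.5,0,-0.2,0,0,-0.09,11.5,-2.5,0,-0.2,0,0,-0.12,16,-3.5,0,-0.2,0,0,-0.15,20.5,-4.5,0,-0.2,0,0,-0.176,25,-5.4,0,-0.2,0,0,-0.176,29.5,-6.4,0,-0.2,0,0,-0.176,34,-7.4,0,-0.2]
}}

```text
time: 15.3
tool_pos: [0.5172, 0.056, 0.1391]
ee_rot: [3.14, 0.0, 1.563]
wrist_force: [1.0, 0.3, -1.1]
width: 0.057
finger_force: 0.0
```

```bash
python3 - <<'E'
from h import *
o=robot.get_obs(); print(o["tool_pos"],o["ee_rot"],o["width"]); go(o,.512,.2525,.05,1.563)
E
```

```text
[0.51721668 0.05602882 0.13907402] [3.13983419e+00 5.82372422e-05 1.56259007e+00] 0.05696165801905098
go: turn -0.0 shift cm 19.64 -0.68 8.91
```

Call:
{"name": "move_arm", "arguments": {
  "deltas": [0,0,0,4,-0.2,0,-0.2,0,0,0,8.5,-0.3,0,-0.2,0,0,0,13,-0.5,0,-0.2,0,0,0,17,-0.6,0,-0.2,0,0,0,19.5,-0.6,1,-0.2,0,0,0,19.6,-0.6,4,-0.2,0,0,0,19.6,-0.6,7,-0.2,0,0,0,19.6,-0.6,8.5,-0.2]
}}

```text
time: 16.1
tool_pos: [0.5114, 0.2502, 0.0507]
ee_rot: [-3.138, 0.001, 1.564]
wrist_force: [0.7, -0.5, -0.9]
width: 0.0566
finger_force: 0.0
```

Call:
{"name": "move_arm", "arguments": {
  "deltas": [0,0,0,0,0,0.3,-0.2,0,0,0,0,0,0.3,-0.2,0,0,0,0,0,0.3,-0.2]
}}

```text
time: 16.4
tool_pos: [0.5142, 0.2505, 0.0519]
ee_rot: [3.138, -0.001, 1.562]
wrist_force: [0.2, 0.4, -0.5]
width: 0.0567
finger_force: 0.0
```

```bash
python3 - <<'E'
from h import *
o=robot.get_obs(); print(o["tool_pos"],o["ee_rot"],o["width"]); go(o,.512,.2525,.0265,1.563)
s=robot.snapshot("side"); cv2.imwrite("pics/s5.png",cv2.resize(s["image"][60:220,100:300,::-1],None,fx=3,fy=3))
E
```

```text
[0.51421725 0.25048747 0.05193742] [ 3.13842171e+00 -1.10709230e-03  1.56228535e+00] 0.056681422284214376
go: turn -0.001 shift cm 0.2 -0.22 2.54
```

View pics/s5.png

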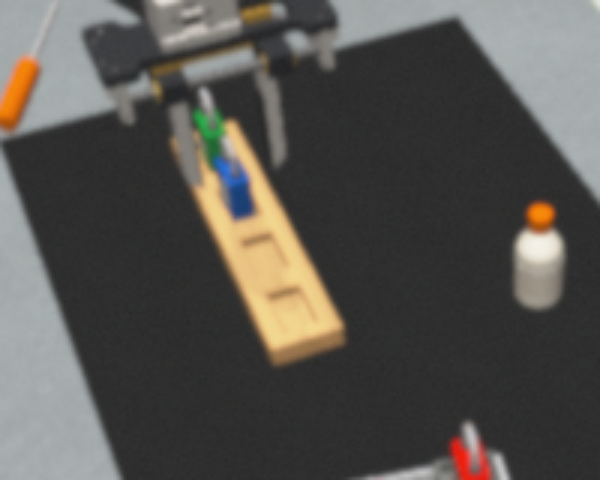

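The fingers straddle the blue lock, with tips at (193,182) and (280,165) and the lock top at (233,165).

Call:
{"name": "move_arm", "arguments": {
  "deltas": [0,0,0,0.15,-0.15,1,-0.2,0,0,0,0.15,-0.15,2,-0.2,0,0,0,0.15,-0.15,2.4,-0.2,0,0,0,0.15,-0.15,2.4,1,0,0,0,0.15,-0.15,2.4,1,0,0,0,0.15,-0.15,2.4,1,0,0,0,0.15,-0.15,2.4,1,0,0,0,0.15,-0.15,2.4,1]
}}

```text
time: 17.25
tool_pos: [0.5117, 0.2518, 0.0263]
ee_rot: [3.141, -0.0, 1.563]
wrist_force: [0.6, 0.6, -0.9]
width: 0.02
finger_force: 9.9
```

Call:
{"name": "move_arm", "arguments": {
  "deltas": [0,0,0,0,0,0,1,0,0,0,0,0,0,1,0,0,0,0,0,0,1]
}}

```text
time: 17.55
tool_pos: [0.5117, 0.2518, 0.0263]
ee_rot: [3.141, -0.0, 1.563]
wrist_force: [0.9, -0.1, 2.3]
width: 0.0201
finger_force: 30.0
```

```bash
python3 - <<'E'
from h import *
o=robot.get_obs(); print(o["tool_pos"],o["ee_rot"],o["width"],o["finger_force"]); go(o,.5405,-.228,.15,1.387)
E
```

```text
[0.51170299 0.25184934 0.02631231] [ 3.14077887e+00 -1.29106302e-04  1.56277147e+00] 0.020055565373147018 29.98441457748413
go: turn 0.176 shift cm -47.96 3.26 -12.37
```

Call:
{"name": "move_arm", "arguments": {
  "deltas": [0,0,0,0,0,-1,1,0,0,0,0,0,-3.5,1,0,0,0,0,0,-7,1,0,0,0.03,-1,0,-10.5,1,0,0,0.07,-4,0.2,-12,1,0,0,0.11,-8.5,0.5,-12,1,0,0,0.15,-13,0.8,-12,1,0,0,0.176,-17.5,1.2,-12,1]
}}

```text
time: 18.35
tool_pos: [0.5214, 0.0754, 0.1464]
ee_rot: [3.142, 0.0, 1.387]
wrist_force: [0.8, -0.5, -1.1]
width: 0.0198
finger_force: 30.0
```

```bash
python3 - <<'E'
from h import *
o=robot.get_obs(); print(o["tool_pos"],o["ee_rot"],o["width"]); go(o,.5405,-.228,.05,1.387)
E
```

```text
[0.52144959 0.07540491 0.14644029] [3.14158874e+00 3.91065359e-05 1.38652514e+00] 0.019779909376295157
go: turn -0.0 shift cm -29.48 7.43 9.64
```

Call:
{"name": "move_arm", "arguments": {
  "deltas": [0,0,0,-4,1,0,1,0,0,0,-8.5,2.1,0,1,0,0,0,-13,3.3,0,1,0,0,0,-17.5,4.4,0,1,0,0,0,-22,5.5,0,1,0,0,0,-26,6.5,0,1,0,0,0,-28.6,7.2,0,1,0,0,0,-29.6,7.4,0,1]
}}

```text
time: 19.15
tool_pos: [0.54, -0.2304, 0.1457]
ee_rot: [-3.141, 0.0, 1.384]
wrist_force: [-0.0, 0.6, -1.0]
width: 0.0202
finger_force: 30.0
```

Call:
{"name": "move_arm", "arguments": {
  "deltas": [0,0,0,0,0,1,1,0,0,0,0,0,3.5,1,0,0,0,0,0,6.5,1,0,0,0,0,0,9,1,0,0,0,0,0,9.7,1,0,0,0,0,0,9.7,1,0,0,0,0,0,9.7,1]
}}

```text
time: 19.85
tool_pos: [0.5415, -0.2273, 0.0503]
ee_rot: [3.14, 0.0, 1.388]
wrist_force: [-0.1, 0.2, -0.8]
width: 0.0196
finger_force: 30.0
```

```bash
python3 - <<'E'
from h import *
o=robot.get_obs(); print(o["tool_pos"],o["ee_rot"],o["width"],o["wrist_force"]); go(o,.5405,-.228,.0293,1.387)
s=robot.snapshot("side"); cv2.imwrite("pics/s6.png",cv2.resize(s["image"][180:350,170:370,::-1],None,fx=3,fy=3))
E
```

```text
[ 0.54145451 -0.22730427  0.0502899 ] [3.13964073e+00 4.20163397e-04 1.38790105e+00] 0.019638972219539193 [-0.1209558   0.17026913 -0.83933606]
go: turn 0.001 shift cm -0.09 -0.08 2.1
```

View pics/s6.png

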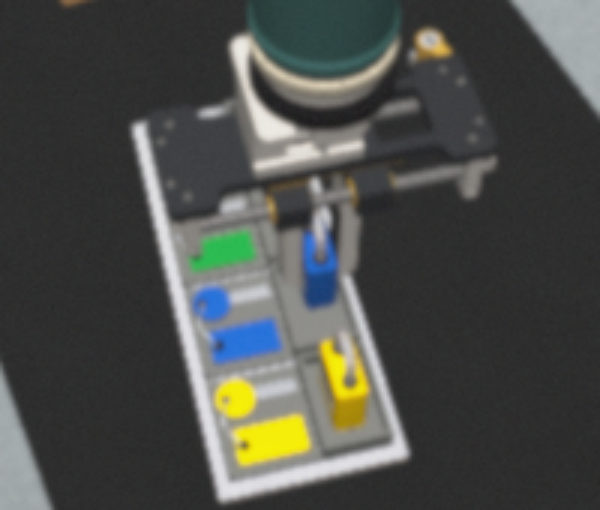

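Yellow stands in its pocket at (345,385). Blue hangs over its own at (320,270), centred.

Call:
{"name": "move_arm", "arguments": {
  "deltas": [0,0,0,-0.1,0,0.8,1,0,0,0,-0.1,-0.05,1.6,1,0,0,0,-0.1,-0.05,2.0,1,0,0,0,-0.1,-0.05,2.1,1,0,0,0,-0.1,-0.05,2.1,1]
}}

```text
time: 20.4
tool_pos: [0.5396, -0.2287, 0.0292]
ee_rot: [-3.141, -0.0, 1.387]
wrist_force: [-3.2, 1.9, 5.4]
width: 0.0197
finger_force: 30.0
```

Call:
{"name": "move_arm", "arguments": {
  "deltas": [0,0,0,0,0,0,-0.2,0,0,0,0,0,0,-0.2,0,0,0,0,0,0,-0.2,0,0,0,0,0,0,-0.2,0,0,0,0,0,-1,-0.2,0,0,0,0,0,-4,-0.2,0,0,0,0,0,-8,-0.2,0,0,0,0,0,-11,-0.2]
}}

```text
time: 21.2
tool_pos: [0.5405, -0.229, 0.1411]
ee_rot: [3.139, 0.001, 1.387]
wrist_force: [0.0, 0.0, -0.4]
width: 0.0565
finger_force: 0.0
```

```bash
python3 - <<'E'
from h import *
o=robot.get_obs(); print(o["tool_pos"],o["ee_rot"],o["width"],o["wrist_force"]); go(o,.5125,.3185,.15,1.563)
E
```

```text
[ 0.54046915 -0.22903515  0.14108766] [3.13897623e+00 9.04996061e-04 1.38679451e+00] 0.05652736570907343 [ 0.02756506  0.01076304 -0.41789975]
go: turn -0.176 shift cm 53.32 -12.77 -0.89
```

Call:
{"name": "move_arm", "arguments": {
  "deltas": [0,0,-0.03,3,-0.7,0,-0.2,0,0,-0.06,7,-1.7,0,-0.2,0,0,-0.09,11.5,-2.7,0,-0.2,0,0,-0.12,16,-3.8,0,-0.2,0,0,-0.15,20.5,-4.9,0,-0.2,0,0,-0.176,25,-6,0,-0.2,0,0,-0.176,29.5,-7.1,0,-0.2,0,0,-0.176,34,-8.2,0,-0.2]
}}

```text
time: 22.0
tool_pos: [0.5214, 0.1224, 0.1391]
ee_rot: [3.14, -0.0, 1.563]
wrist_force: [-0.1, -0.6, -0.3]
width: 0.0562
finger_force: 0.0
```

```bash
python3 - <<'E'
from h import *
o=robot.get_obs(); print(o["tool_pos"],o["ee_rot"],o["width"]); go(o,.5125,.3185,.05,1.563)
E
```

```text
[0.52136282 0.12238657 0.13905946] [ 3.13991050e+00 -9.40660524e-05  1.56270229e+00] 0.056225729670888555
go: turn -0.0 shift cm 19.6 -1.04 8.91
```

Call:
{"name": "move_arm", "arguments": {
  "deltas": [0,0,0,4,-0.3,0,-0.2,0,0,0,8.5,-0.6,0,-0.2,0,0,0,13,-0.9,0,-0.2,0,0,0,17,-1.1,0,-0.2,0,0,0,19.5,-1.15,1,-0.2,0,0,0,19.7,-1.15,4,-0.2,0,0,0,19.7,-1.15,7,-0.2,0,0,0,19.7,-1.15,8.5,-0.2]
}}

```text
time: 22.8
tool_pos: [0.5101, 0.3173, 0.0505]
ee_rot: [-3.138, 0.002, 1.564]
wrist_force: [-0.3, 0.2, -0.5]
width: 0.0566
finger_force: 0.0
```

Call:
{"name": "move_arm", "arguments": {
  "deltas": [0,0,0,0,0,0.3,-0.2,0,0,0,0,0,0.3,-0.2,0,0,0,0,0,0.3,-0.2]
}}

```text
time: 23.1
tool_pos: [0.5129, 0.3179, 0.052]
ee_rot: [3.138, -0.001, 1.562]
wrist_force: [0.4, 0.1, -0.7]
width: 0.0561
finger_force: 0.0
```

```bash
python3 - <<'E'
from h import *
o=robot.get_obs(); print(o["tool_pos"],o["ee_rot"],o["width"]); go(o,.5125,.3182,.0265,1.563)
s=robot.snapshot("side"); cv2.imwrite("pics/s7.png",cv2.resize(s["image"][60:220,100:300,::-1],None,fx=3,fy=3))
E
```

```text
[0.51288826 0.31793204 0.05202984] [ 3.13848822e+00 -1.46322117e-03  1.56236543e+00] 0.056132625987612164
go: turn -0.001 shift cm 0.03 -0.04 2.55
```

View pics/s7.png

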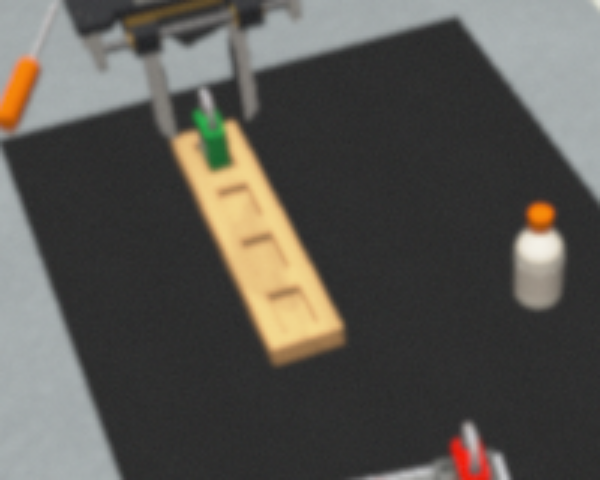

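The fingers straddle the green lock, with tips at (168,133) and (250,118) and the lock top at (210,118).

Call:
{"name": "move_arm", "arguments": {
  "deltas": [0,0,0,0,0,1,-0.2,0,0,0,0,0,2,-0.2,0,0,0,0,0,2.4,-0.2,0,0,0,0,0,2.4,1,0,0,0,0,0,2.4,1,0,0,0,0,0,2.4,1,0,0,0,0,0,2.4,1,0,0,0,0,0,2.4,1]
}}

```text
time: 23.95
tool_pos: [0.5121, 0.3178, 0.0264]
ee_rot: [3.14, -0.0, 1.563]
wrist_force: [0.6, -0.3, -1.4]
width: 0.0196
finger_force: 9.2
```

Call:
{"name": "move_arm", "arguments": {
  "deltas": [0,0,0,0,0,0,1,0,0,0,0,0,0,1,0,0,0,0,0,0,1]
}}

```text
time: 24.25
tool_pos: [0.5121, 0.3178, 0.0264]
ee_rot: [3.14, -0.0, 1.563]
wrist_force: [0.7, -0.0, 1.4]
width: 0.0196
finger_force: 30.0
```

```bash
python3 - <<'E'
from h import *
o=robot.get_obs(); print(o["tool_pos"],o["ee_rot"],o["width"],o["finger_force"]); go(o,.5525,-.1632,.15,1.387)
E
```

```text
[0.51207927 0.31779172 0.02640464] [ 3.14036220e+00 -4.42695708e-04  1.56276239e+00] 0.01961280460644942 29.99966561794281
go: turn 0.176 shift cm -48.07 4.43 -12.36
```

Call:
{"name": "move_arm", "arguments": {
  "deltas": [0,0,0,0,0,-1,1,0,0,0,0,0,-3.5,1,0,0,0,0,0,-7,1,0,0,0.03,-1,0,-10.5,1,0,0,0.07,-4,0.3,-12,1,0,0,0.11,-8.5,0.7,-12,1,0,0,0.15,-13,1.1,-12,1,0,0,0.176,-17.5,1.6,-12,1]
}}

```text
time: 25.05
tool_pos: [0.5254, 0.1411, 0.1463]
ee_rot: [-3.141, 0.0, 1.387]
wrist_force: [0.9, 0.6, -0.9]
width: 0.0195
finger_force: 30.0
```

```bash
python3 - <<'E'
from h import *
o=robot.get_obs(); print(o["tool_pos"],o["ee_rot"],o["width"]); go(o,.5525,-.1632,.05,1.387)
E
```

```text
[0.52537081 0.14113277 0.14629055] [-3.14086351e+00  2.36048100e-04  1.38650560e+00] 0.019510269911453215
go: turn -0.0 shift cm -29.42 8.24 9.63
```

Call:
{"name": "move_arm", "arguments": {
  "deltas": [0,0,0,-4,1.1,0,1,0,0,0,-8.5,2.4,0,1,0,0,0,-13,3.6,0,1,0,0,0,-17.5,4.9,0,1,0,0,0,-22,6.1,0,1,0,0,0,-26,7.2,0,1,0,0,0,-28.6,8,0,1,0,0,0,-29.5,8.2,0,1]
}}

```text
time: 25.85
tool_pos: [0.5521, -0.1651, 0.1456]
ee_rot: [-3.14, 0.0, 1.383]
wrist_force: [0.1, 0.2, -1.2]
width: 0.0197
finger_force: 30.0
```

Call:
{"name": "move_arm", "arguments": {
  "deltas": [0,0,0,0,0,1,1,0,0,0,0,0,3.5,1,0,0,0,0,0,6.5,1,0,0,0,0,0,9,1,0,0,0,0,0,9.7,1,0,0,0,0,0,9.7,1,0,0,0,0,0,9.7,1]
}}

```text
time: 26.55
tool_pos: [0.5536, -0.1619, 0.0502]
ee_rot: [3.14, 0.0, 1.388]
wrist_force: [0.6, 0.7, -1.2]
width: 0.0201
finger_force: 30.0
```

```bash
python3 - <<'E'
from h import *
o=robot.get_obs(); print(o["tool_pos"],o["ee_rot"],o["width"],o["wrist_force"]); go(o,.5525,-.1632,.0293,1.387)
s=robot.snapshot("side"); cv2.imwrite("pics/s8.png",cv2.resize(s["image"][180:350,170:370,::-1],None,fx=3,fy=3))
E
```

```text
[ 0.55363482 -0.16192576  0.05021946] [3.13974063e+00 1.70871524e-04 1.38790485e+00] 0.020149523888665703 [ 0.57552719  0.65452696 -1.23530524]
go: turn 0.001 shift cm -0.15 -0.09 2.09
```

View pics/s8.png

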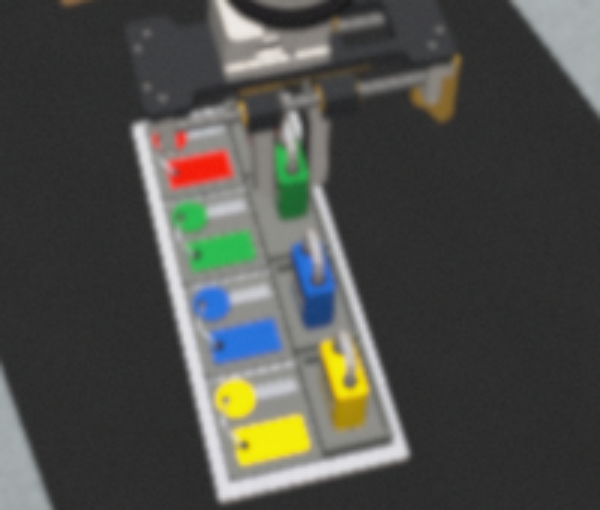

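Green is centred over its pocket at (292,180). Blue (315,285) and yellow (345,385) both stand.

Call:
{"name": "move_arm", "arguments": {
  "deltas": [0,0,0,-0.1,-0.05,0.8,1,0,0,0,-0.1,-0.05,1.6,1,0,0,0,-0.1,-0.05,2.0,1,0,0,0,-0.1,-0.05,2.1,1,0,0,0,-0.1,-0.05,2.1,1]
}}

```text
time: 27.1
tool_pos: [0.5519, -0.1634, 0.0293]
ee_rot: [-3.141, 0.0, 1.387]
wrist_force: [-3.6, 1.5, 5.4]
width: 0.0198
finger_force: 30.0
```

Call:
{"name": "move_arm", "arguments": {
  "deltas": [0,0,0,0,0,0,-0.2,0,0,0,0,0,0,-0.2,0,0,0,0,0,0,-0.2,0,0,0,0,0,0,-0.2,0,0,0,0,0,-1,-0.2,0,0,0,0,0,-4,-0.2,0,0,0,0,0,-8,-0.2,0,0,0,0,0,-12,-0.2]
}}

```text
time: 27.9
tool_pos: [0.5518, -0.1633, 0.1495]
ee_rot: [-3.141, -0.0, 1.387]
wrist_force: [0.6, 0.1, 0.4]
width: 0.0564
finger_force: 0.0
```

Call:
{"name": "move_arm", "arguments": {
  "deltas": [0,0,0,1,-3,-1,-0.2,0,0,0,1,-7,-3,-0.2,0,0,0,1,-11,-5,-0.2,0,0,0,1,-14,-6,-0.2,0,0,0,1,-14,-6,-0.2,0,0,0,1,-14,-6,-0.2]
}}

```text
time: 28.5
tool_pos: [0.4167, -0.1281, 0.2091]
ee_rot: [3.138, 0.001, 1.386]
wrist_force: [0.4, -0.4, -0.3]
width: 0.0566
finger_force: 0.0
```

```bash
python3 - <<'E'
from h import *
o=robot.get_obs(); print(o["tool_pos"],o["ee_rot"],o["width"],o["wrist_force"])
C=dict(red=(.5645,-.098),grn=(.5525,-.1632),blu=(.5405,-.228),yel=(.528,-.293))
ims=[]
for n in("scene","side"):
    s=robot.snapshot(n); P=pts(s); H,S,V=np.moveaxis(cv2.cvtColor(s["image"],cv2.COLOR_RGB2HSV).astype(int),-1,0)
    for c,m in dict(red=(H<6)|(H>172),yel=(H>22)&(H<33),blu=(H>105)&(H<125),grn=(H>50)&(H<85)).items():
        q=P[m&(S>120)&(P[...,2]>.052)&(P[...,2]<.066)&(P[...,1]<0)&(P[...,1]>-.4)&(P[...,0]>.45)&(P[...,0]<.65)]
        print(n,c,len(q),q.mean(0).round(4) if len(q) else "", "target",C[c])
    ims.append(s["image"])
a=ims[0][130:260,80:350]; b=ims[1][120:360,170:370]
cv2.imwrite("pics/fin.png",np.hstack([cv2.resize(a,(440,212)),np.zeros((212,6,3),np.uint8),cv2.resize(b,(177,212))])[...,::-1])
cv2.imwrite("pics/fin.png",cv2.resize(ims[1][120:350,170:400,::-1],(575,575)))
E
```

```text
[ 0.41666581 -0.12812876  0.20909848] [3.13848154e+00 7.05317723e-04 1.38648462e+00] 0.05661517599096038 [ 0.3749337  -0.37550106 -0.31002626]
scene red 107 [ 0.5683 -0.098   0.0566] target (0.5645, -0.098)
scene yel 110 [ 0.5324 -0.2923  0.0568] target (0.528, -0.293)
scene blu 100 [ 0.5442 -0.2264  0.0563] target (0.5405, -0.228)
scene grn 87 [ 0.5579 -0.1625  0.0562] target (0.5525, -0.1632)
side red 105 [ 0.5603 -0.1025  0.0557] target (0.5645, -0.098)
side yel 155 [ 0.5237 -0.298   0.0561] target (0.528, -0.293)
side blu 122 [ 0.5359 -0.2318  0.0559] target (0.5405, -0.228)
side grn 101 [ 0.5475 -0.1686  0.0558] target (0.5525, -0.1632)
```

View pics/fin.png

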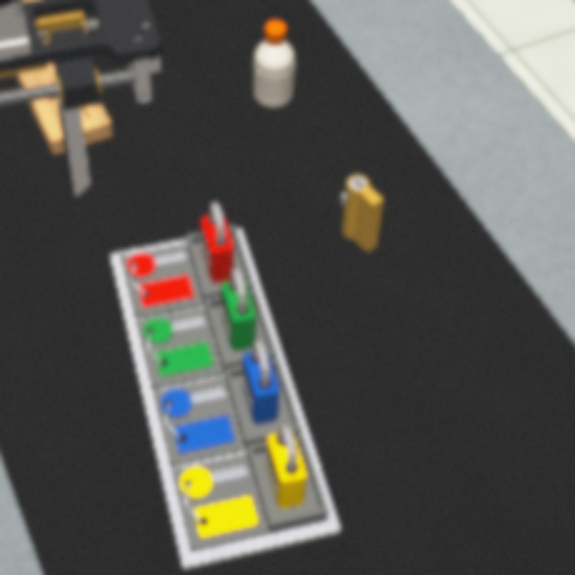

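All four stand upright in matching pockets: red (218,245), green (240,315), blue (262,385) and yellow (287,470). Their tops measure about 56–57 mm, as they should. The bottle and cylinder have not moved, and the arm is clear.

```bash
python3 -c "
from bench import robot
print(robot.close_job())"
```

```text
the job is handed in; nothing more can be done
None
```

All four padlocks stand upright in the stalls of their own colours, the oil bottle and brass cylinder look unmoved in the last picture, and the job was handed in at about 29 s on the robot's clock; no verdict came back.

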